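# Find the jar with the loose cap and slide it back for rework

## Task

One of the three jars in the rack has a loose cap. Test the caps by gently twisting the orange grip bars: the loose one turns easily (turn it by about 40 degrees and leave it turned, its jar staying where it stands), and the tight ones must not be forced. Then slide the jar with the loose cap back along its lane, upright, onto the yellow rework end until it touches the far stop; leave the other jars in their places, and do not disturb the spool, bottle and tape roll beside the rack.

Things in the scene. Friction and masses are not known exactly. Their poses are not given: they have to be found in the camera images.
- rack: fixed white rack, 140 mm deep (x, along the lanes, away from the robot) and 275 wide (y, to the left); origin: centre of its underside. Floor 8 mm above the origin. Three lanes 69 mm wide at y = -86, 0, +86 between grey rails (tops at z = 40), open at the near end (x = -70). Far third of the floor is yellow.
- stop (a point): middle of the near face of the far stop, the grey bar along the rack's far edge: at rack x = +64 mm, y = 0, z = 22; the bar's top is at rack z = 40 mm. A jar that touches the stop has its centre 33 mm short of this face (rack x = +31 mm). Axes as the rack's.
- jar_a_mid (a point): white square jar a, 66 x 66 mm, 63 mm high to its cap, about 0.7 kg, blue patch on its near side; this point is its centre, 30 mm above its underside; axes as the rack's. The jars look alike and stand in the near part of the lanes, one in each, in any order, with 1.5 mm play either side; smooth, they slide easily.
- jar_a_tip (a point): near end of the orange grip bar (60 x 10 x 16 mm high) across the black round cap (60 mm wide) of jar a: on the bar's centre line, half-way up, 27 mm from the upright cap axis, 54 mm above jar_a_mid. A loose cap turns under about 1 N here and stays where it is left; a tight one does not turn at all, and its jar rocks a little in its lane from about 4 N.
- jar_a_cap (a joint): angle of the cap and bar of jar a in rad: 0 when the bar lies along the lane, positive counter-clockwise from above, within 0.15 of 0 at the start; a loose cap can be turned from -1.2 to 1.2
- jar_b_mid (a point): white square jar b, 66 x 66 mm, 63 mm high to its cap, about 0.7 kg, blue patch on its near side; this point is its centre, 30 mm above its underside; axes as the rack's. The jars look alike and stand in the near part of the lanes, one in each, in any order, with 1.5 mm play either side; smooth, they slide easily.
- jar_b_tip (a point): near end of the orange grip bar (60 x 10 x 16 mm high) across the black round cap (60 mm wide) of jar b: on the bar's centre line, half-way up, 27 mm from the upright cap axis, 54 mm above jar_b_mid. A loose cap turns under about 1 N here and stays where it is left; a tight one does not turn at all, and its jar rocks a little in its lane from about 4 N.
- jar_b_cap (a joint): angle of the cap and bar of jar b in rad: 0 when the bar lies along the lane, positive counter-clockwise from above, within 0.15 of 0 at the start; a loose cap can be turned from -1.2 to 1.2
- jar_c_mid (a point): white square jar c, 66 x 66 mm, 63 mm high to its cap, about 0.7 kg, blue patch on its near side; this point is its centre, 30 mm above its underside; axes as the rack's. The jars look alike and stand in the near part of the lanes, one in each, in any order, with 1.5 mm play either side; smooth, they slide easily.
- jar_c_tip (a point): near end of the orange grip bar (60 x 10 x 16 mm high) across the black round cap (60 mm wide) of jar c: on the bar's centre line, half-way up, 27 mm from the upright cap axis, 54 mm above jar_c_mid. A loose cap turns under about 1 N here and stays where it is left; a tight one does not turn at all, and its jar rocks a little in its lane from about 4 N.
- jar_c_cap (a joint): angle of the cap and bar of jar c in rad: 0 when the bar lies along the lane, positive counter-clockwise from above, within 0.15 of 0 at the start; a loose cap can be turned from -1.2 to 1.2
- spool_c: loose bystander: spool of copper wire with black flanges, 71 x 58 x 36 mm; origin at its underside
- glue_bottle: loose bystander: white glue bottle with a red nozzle, 44 mm wide, 129 mm high; origin at its underside
- tape_roll_blue: loose bystander: roll of blue tape lying flat, 72 mm wide, 19 mm high; origin at its underside
Things that resemble listed ones, but are neither listed nor needed, are in the scene too. What is shaped like the part that bears jar_b_mid but green is not meant.

How it is judged:
By the outcome, as a careful person would: the job done as asked, in the order asked, and still so for the second after the job is handed in, with the robot touching nothing.
It also fails if it takes over 48 s, if anything falls off the work surface, if the arm or the gripper's body presses on something with over 40 N, if the wrist force passes 120 N, or if a joint passes its speed limit or range.

## Robot

A 6-joint arm with a two-finger parallel gripper is mounted at the origin on a cart in front of the work surface, level with it; the furniture and walls round the work are solid. World frame = base frame: x ahead of the robot, y to its left, z up, the work surface at z = 0. Lengths are in mm, angles in rad, forces in N, time in s.
With the tool pointing down it reaches from about 400 to 825 mm from the base axis. Payload 7 kg.
Tool frame: the origin (TCP) lies at the very end of the fingers, on their centre line; the grasp point (between the pads) lies 19 mm behind it; z points along the fingers, y is the direction in which the jaws open and shut (so a half turn about z gives the same grasp; the last joint's range is limited). The gripper opens to 88 mm and grips with 3 to 60 N. Pads are 19 mm wide; open, the fingers measure 130 mm over their backs; the gripper's body (78 mm by 193 mm) begins 47 mm behind the grasp point.
Start: joints at [1.608, 0.359, 0.012, 0, -1.224, -0.288], TCP at [167.531, 653.857, 188.061] pointing down, gripper open.
Joint ranges: [-3.07, 3.07], [-1.43, 2.12], [-1.02, 1.25], [-3.03, 1.67], [-3.05, -0], [-3.03, 3.03]. Speed limits (rad/s): [2.39, 2.39, 3.01, 3.14, 3.14, 3.14].

## Interface

Orientations are given as a unit quaternion [x, y, z, w].
In Python, from plant import bot gives the robot as it stands. Calls block until the motion is done:
- bot.move_ptp(position, orientation): joint-space move of the TCP to a pose.
- bot.line_to(position, velocity=150, ori=None): straight line of the TCP; ori=None keeps the orientation; velocity is the mean speed in mm/s.
- bot.move_joints(angles): joint-space move.
- bot.move_gripper(opening, force=None): finger opening in mm; force is the grip in N (None keeps the last); returns when the fingers have stopped.
- bot.pause(seconds).
- bot.solve_ik(position, orientation): joint angles nearest the present ones, or None.
- bot.read_state(): the state.
- bot.camera(name): name is "scene" or "top"; returns the picture (384x512x3 uint8, red, green, blue); there is no depth.
- bot.get_calibration(name): a dict with "fx", "fy", "cx", "cy" (pixels), "view" (4x4, takes a point from world to camera coordinates). Camera axes: x right, y up, looking along -z (the intrinsics and any distortion apply to the point x, -y, -z); pixel columns grow to the right and rows downward; lengths in mm; the calibration is good to about 2 mm. A picture is of the moment at which its call begins. get_calibration takes no time and is no camera call.
A pose or a line that the arm cannot do raises bot.Unreachable and nothing moves.
- bot.close_job(): hands the job in, once; it reports no verdict.
The state is a dict: "t": time; "joint_pos": joint angles; "qvel": joint speeds; "tau": joint torques, N m; "tcp_pos": TCP position; "eef_rot": TCP orientation; "contact_force": force on the tool from outside, world axes, zero at the start; "moment": the same for the moment, N m; "width": finger opening in mm.
Only numpy, scipy, OpenCV 4.12 (cv2) and the standard library are available. Lean on these libraries where they do the work, as an engineer would, in place of code of your own. Each camera call takes 0.05 s, during which the arm holds its last target.

## Working session

There is one attempt and no reset: what is moved stays moved. The work goes in short steps, each a Python script; the robot and the scene stay as the last script left them, time stands still between calls to the robot, and variables do not carry over. Pictures are saved under pics/ and viewed, and the job is handed in when it is done.

```bash
ls; mkdir -p pics; python3 - <<'E'
from plant import bot
import cv2,numpy as np
for n in("scene","top"):
    im=bot.camera(n); cv2.imwrite(f"pics/{n}0.png",cv2.cvtColor(im,cv2.COLOR_RGB2BGR))
    c=bot.get_calibration(n); print(n,c)
s=bot.read_state(); print(s)
E
```

```text
pics
scene {'fx': 434.0123000512044, 'fy': 434.0123000512044, 'cx': 262.0687423992348, 'cy': 187.7934753179974, 'view': array([[ 7.54451937e-01, -6.56221799e-01,  1.32372816e-02,
        -4.60015644e+02],
       [ 3.46386725e-01,  4.15206196e-01,  8.41201552e-01,
        -2.46575813e+02],
       [-5.57510997e-01, -6.30060922e-01,  5.40559639e-01,
        -1.52796160e+03],
       [ 0.00000000e+00,  0.00000000e+00,  0.00000000e+00,
         1.00000000e+00]])}
top {'fx': 467.0231110561769, 'fy': 467.0231110561769, 'cx': 249.6636650987105, 'cy': 186.7814054994987, 'view': array([[-1.93167033e-02, -9.99584696e-01, -2.13845686e-02,
        -2.30923602e+01],
       [ 9.92948732e-01, -2.16817632e-02,  1.16544910e-01,
        -5.54937281e+02],
       [-1.16960164e-01, -1.89825169e-02,  9.92955177e-01,
        -1.41874822e+03],
       [ 0.00000000e+00,  0.00000000e+00,  0.00000000e+00,
         1.00000000e+00]])}
{'t': 0.1, 'joint_pos': array([ 1.60809825e+00,  3.59314696e-01,  1.11371365e-02, -2.95005894e-04,
       -1.22407801e+00, -2.88093764e-01]), 'qvel': array([-0.00017694, -0.00280899,  0.00366841,  0.00103252, -0.00171708,
       -0.00026927]), 'tau': array([-1.84630233e-03, -5.84167850e+01,  2.93751276e+01,  7.01544240e+00,
        1.02132914e-02, -5.56771636e-05]), 'tcp_pos': array([167.43362058, 653.39599456, 187.21340479]), 'eef_rot': array([ 9.92141672e-01, -1.25117352e-01, -1.86727343e-05,  7.42449578e-04]), 'contact_force': array([ 0.58025751,  0.14240751, -0.15131772]), 'moment': array([-0.0319107 , -0.02565602, -0.04178274]), 'width': 87.84339671356572}
```

View pics/scene0.png

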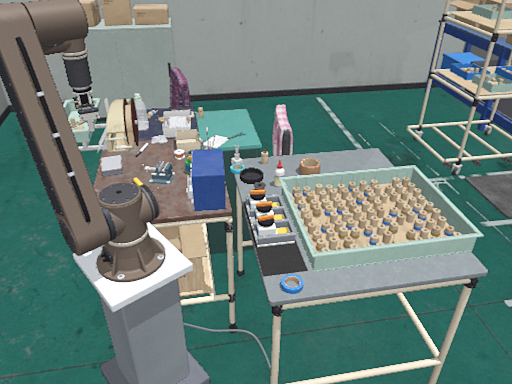

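View pics/top0.png

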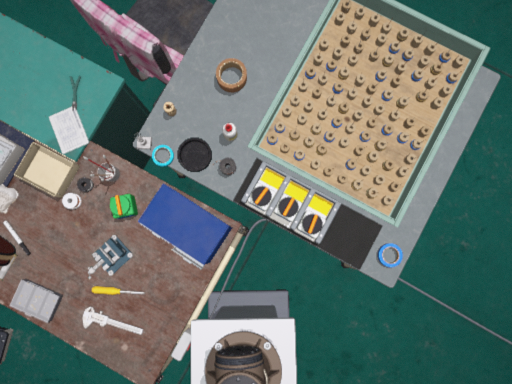

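Top view: the rack is at about (290,203), rotated. Its three jars have orange bars at (263,193), (289,207) and (313,223), with the yellow end up-right. The glue bottle is at (229,130), a spool at (227,166), and the blue tape at (390,255).

```bash
python3 - <<'E'
import cv2
a=cv2.imread("pics/top0.png")[110:280,200:420]; cv2.imwrite("pics/c1.png",cv2.resize(a,None,fx=3.5,fy=3.5,interpolation=cv2.INTER_CUBIC))
a=cv2.imread("pics/scene0.png")[150:300,220:320]; cv2.imwrite("pics/c2.png",cv2.resize(a,None,fx=4,fy=4,interpolation=cv2.INTER_CUBIC))
E
```

```text
(no output)
```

View pics/c1.png

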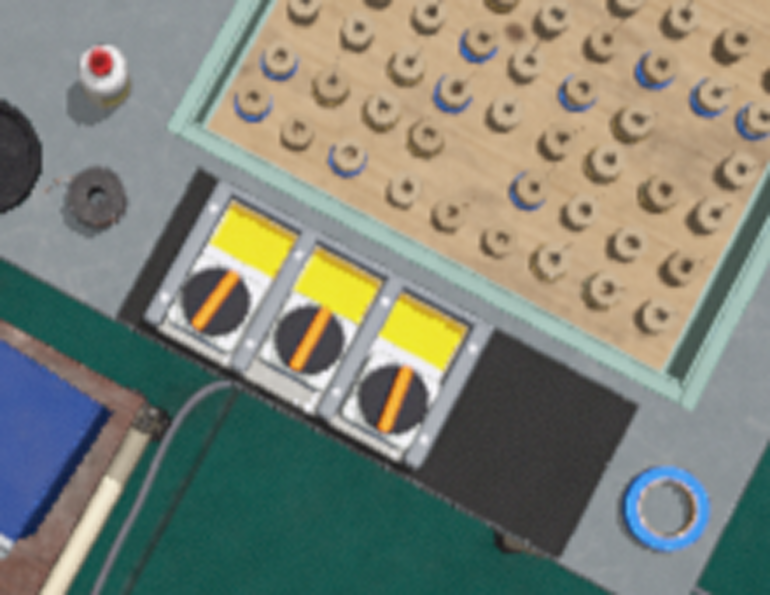

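View pics/c2.png

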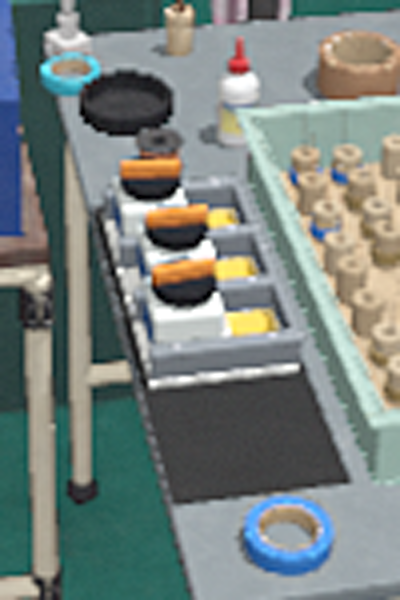

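```bash
cat > h.py <<'E'
import numpy as np,cv2
from plant import bot
def ray(n,px,z):
    c=bot.get_calibration(n);V=c["view"];R=V[:3,:3];o=-R.T@V[:3,3]
    px=np.atleast_2d(px).astype(float)
    d=np.c_[(px[:,0]-c["cx"])/c["fx"],-(px[:,1]-c["cy"])/c["fy"],-np.ones(len(px))]@R
    return o+d*((z-o[2])/d[:,2])[:,None]
def proj(n,P):
    c=bot.get_calibration(n);V=c["view"];p=np.atleast_2d(P)@V[:3,:3].T+V[:3,3]
    return np.c_[c["cx"]+c["fx"]*p[:,0]/-p[:,2],c["cy"]-c["fy"]*p[:,1]/-p[:,2]]
def bars(im):
    hsv=cv2.cvtColor(im,cv2.COLOR_RGB2HSV)
    m=cv2.inRange(hsv,(8,150,120),(20,255,255))
    out=[]
    for c in cv2.findContours(m,cv2.RETR_EXTERNAL,cv2.CHAIN_APPROX_NONE)[0]:
        a=cv2.contourArea(c)
        if a>15:
            M=cv2.moments(c); out.append((M['m10']/M['m00'],M['m01']/M['m00'],a,c))
    return out
E
cat > m1.py <<'E'
from h import *
im=cv2.cvtColor(cv2.imread("pics/top0.png"),cv2.COLOR_BGR2RGB)
g=im.min(axis=2).astype(float)
dots=np.array([(213,209),(165,299),(299,254),(249,343),(385,300),(334,391),(472,349),(425,439)])/3.5+[200,110]-0.36
sub=[]
for u,v in dots:
    u0,v0=int(round(u)),int(round(v)); w=g[v0-2:v0+3,u0-2:u0+3]; w=np.clip(w-np.median(w),0,None)
    y,x=np.mgrid[v0-2:v0+3,u0-2:u0+3]; sub.append(((w*x).sum()/w.sum(),(w*y).sum()/w.sum()))
sub=np.array(sub); W=ray("top",sub,40)[:,:2]
print(np.round(sub,1).tolist(),np.round(W,1).tolist())
f,n=W[0::2],W[1::2]
# fit yaw
d=(f-n); print("lane yaw",np.arctan2(d[:,1],d[:,0]),np.linalg.norm(d,axis=1))
l=[f[0]-f[3],n[0]-n[3]]; print("lateral yaw",[np.arctan2(-a[0],a[1]) for a in l],[np.linalg.norm(a) for a in l])
print("mean",W.mean(0))
for b in bars(im):
    if 240<b[0]<340 and 170<b[1]<250:
        P=ray("top",b[:2],99)[0]; r=cv2.minAreaRect(b[3]); bx=ray("top",cv2.boxPoints(r),100)[:,:2]
        e=[bx[1]-bx[0],bx[2]-bx[1]]; e=max(e,key=np.linalg.norm); e*=np.sign(e[0])
        pts=ray("top",b[3][:,0].astype(float),100)[:,:2]; vx=cv2.fitLine(pts.astype(np.float32),cv2.DIST_L2,0,.01,.01).ravel()
        print("bar",np.round(b[:3],1),P,"yaw",np.arctan2(e[1],e[0]),np.arctan(vx[1]/vx[0]),np.linalg.norm(e))
E
python3 m1.py
```

```text
[[260.7, 169.1], [246.9, 194.7], [284.9, 182.4], [271.0, 207.8], [309.7, 195.7], [295.5, 221.3], [334.6, 209.1], [320.8, 235.1]] [[608.0, -69.8], [529.1, -25.5], [564.7, -143.9], [487.0, -99.0], [521.7, -218.7], [444.3, -172.8], [479.1, -293.4], [400.6, -248.2]]
lane yaw [-0.51088791 -0.52378822 -0.53575584 -0.52283221] [90.51939882 89.73202539 90.04771116 90.59448691]
lateral yaw [np.float64(-0.5231664878535762), np.float64(-0.5234850775129544)] [np.float64(258.1718693141481), np.float64(257.09074500295173)]
mean [ 504.30096262 -158.9147719 ]
bar [312.5 223.5  57.5] [ 434.28068863 -217.52248553   99.        ] yaw -0.4128101238934874 -0.40805876 55.02656072077719
bar [288.  206.6  56.5] [ 485.23122451 -147.57620837   99.        ] yaw -0.5442212877824086 -0.533702 55.71238150150648
bar [260.9 195.3  56.5] [520.34619075 -68.58647098  99.        ] yaw -0.6394424715870035 -0.64383596 53.39972280934288
```

```bash
cat >> m1.py <<'E'
print('---')
yaw=-0.5235;u=np.array([np.cos(yaw),np.sin(yaw)]);v=np.array([-u[1],u[0]]);C=W.mean(0)
sc=cv2.cvtColor(cv2.imread("pics/scene0.png"),cv2.COLOR_BGR2RGB)
sb=[b[:3] for b in bars(sc) if 230<b[0]<290 and 180<b[1]<240]
print(np.round(sb,1))
for b in bars(im):
    if 240<b[0]<340 and 170<b[1]<250:
        P=ray("top",b[:2],99)[0]; q=P[:2]-C; print("rack xy",q@u,q@v,"scene predicted",proj("scene",P-[0,0,7]))
# outline check
o=im.copy()
for x,y,z in [(a*70,s*137.5,0) for a in(-1,1) for s in(-1,1)]+[(64,0,40),(64,86,40),(64,-86,40)]:
    p=np.r_[C+x*u+y*v,z]; pp=proj("top",p)[0]; print((x,y,z),pp,(pp-[200,110])*3.5)
E
python3 m1.py | sed -n '/---/,$p'
```

```text
---
[[265.  217.5  48. ]
 [264.  203.9  44. ]
 [257.5 191.5  45.5]]
rack xy -31.34395065975889 -85.76281025939446 scene predicted [[265.24554174 217.69251922]]
rack xy -22.184131193525367 0.28680625394440007 scene predicted [[263.15092206 204.14516207]]
rack xy -31.260055822813797 86.25230549286775 scene predicted [[256.73170717 192.17652711]]
(-70, -137.5, 0) [317.75420587 243.59813766] [412.13972054 467.5934818 ]
(-70, 137.5, 0) [240.77005551 201.32084053] [142.69519427 319.62294184]
(70, -137.5, 0) [338.62895985 204.3917028 ] [485.20135946 330.37095979]
(70, 137.5, 0) [262.01991266 163.02027645] [217.0696943  185.57096756]
(64, 0, 40) [300.24994339 183.65466271] [350.87480186 257.79131949]
(64, 86, 40) [275.73259428 170.41453044] [265.06407999 211.45085653]
(64, -86, 40) [324.98751642 197.01372277] [437.45630747 304.54802968]
```

Candidates: the caps at (261,195), (288,207) and (313,223) are the only ones in the rack. The green block at (122,205) on the other bench isn't one of them. The crop confirms white jars with black caps and orange bars. I'll test the left jar first.

```bash
cat >> h.py <<'E'
YAW=-0.5235;C=np.array([504.3,-158.9]);U=np.array([np.cos(YAW),np.sin(YAW)]);V_=np.array([-U[1],U[0]])
def q(a): return [float(np.cos(a/2)),float(np.sin(a/2)),0.,0.]
def F(n=4):
    f=[]
    for i in range(n): bot.pause(0.01); f.append(bot.read_state()["contact_force"])
    return np.mean(f,0)
JARS={"L":(-31.3,86.2,-0.642),"M":(-22.2,0.3,-0.538),"R":(-31.3,-85.8,-0.411)}
def tip(cap,a,r,z):
    return [float(cap[0]-r*np.cos(a)),float(cap[1]-r*np.sin(a)),float(z)]
def test(name,sgn,op=20,r=22,z=89,step=0.035,lim=2.2,turn=0.70,hi=150):
    x,y,a=JARS[name]; cap=C+x*U+y*V_
    bot.move_ptp(tip(cap,a,r,hi),q(a)); bot.move_gripper(op)
    bot.line_to(tip(cap,a,r,z),100); bot.pause(0.15)
    s=bot.read_state(); f0=F(6); print("t",s["t"],"tcp",s["tcp_pos"],"want",tip(cap,a,r,z),"f0",f0,"w",s["width"])
    gap=(op-10)/2/r; b=0; hist=[]
    while b<turn+gap:
        b+=step; aa=a+sgn*b
        bot.line_to(tip(cap,aa,r,z),20,q(aa)); f=F(3)-f0
        tang=np.array([np.sin(aa),-np.cos(aa)])*sgn   # motion direction of near end
        ft=-f[:2]@tang; hist.append((round(b,2),round(float(ft),2),round(float(f[2]),2)))
        if ft>lim: break
    loose=b>=turn+gap
    print(hist,"t",bot.read_state()["t"],"LOOSE" if loose else "stopped")
    # back off the contact
    bb=b-gap
    aa=a+sgn*bb
    bot.line_to(tip(cap,aa,r,z),30,q(aa)); print("f after",F()-f0)
    bot.line_to(tip(cap,aa,r,hi),150)
    return loose
E
python3 - <<'E'
from h import *
test("L",1)
im=bot.camera("top"); cv2.imwrite("pics/t1.png",cv2.cvtColor(im,cv2.COLOR_RGB2BGR))
E
```

```text
t 4.975 tcp [503.25452537 -55.31656652  89.77490175] want [502.66469041038476, -55.42346525296728, 89.0] f0 [ 0.20151178 -0.08280526  0.23611863] w 19.811787373089246
[(0.04, -0.04, -0.68), (0.07, -0.23, -0.12), (0.11, -0.06, -0.44), (0.14, -0.35, -0.42), (0.18, 0.34, -0.4), (0.21, 0.25, -0.64), (0.25, 0.19, -0.17), (0.28, 0.18, -0.37), (0.32, -0.21, -0.72), (0.35, 0.22, -0.34), (0.39, -0.04, -0.07), (0.42, 0.24, -0.23), (0.46, -0.17, -0.45), (0.49, 0.18, -0.47), (0.53, -0.23, -0.65), (0.56, 0.47, -0.13), (0.6, 0.05, -0.02), (0.63, 0.45, -0.44), (0.67, -0.26, -0.53), (0.7, 0.34, -0.29), (0.74, -0.08, -0.04), (0.77, 0.47, -0.27), (0.81, -0.12, -0.48), (0.84, 0.45, -0.16), (0.88, -0.17, -0.03), (0.91, 0.11, -0.09), (0.95, 0.43, -0.81)] t 12.45 LOOSE
f after [ 0.13962783  0.25305738 -0.19963972]
```

```bash
python3 - <<'E'
from h import *
print(bot.read_state()["t"])
im=bot.camera("scene"); cv2.imwrite("pics/t1s.png",cv2.cvtColor(im,cv2.COLOR_RGB2BGR))
a=cv2.imread("pics/t1.png")[110:280,200:420]; a=cv2.resize(a,None,fx=1.9,fy=1.9,interpolation=3)
b=cv2.imread("pics/t1s.png")[165:255,225:325]; b=cv2.resize(b,(359,323),interpolation=3)
cv2.imwrite("pics/t1c.png",np.hstack([a,b]))
E
```

```text
13.4667
```

View pics/t1c.png

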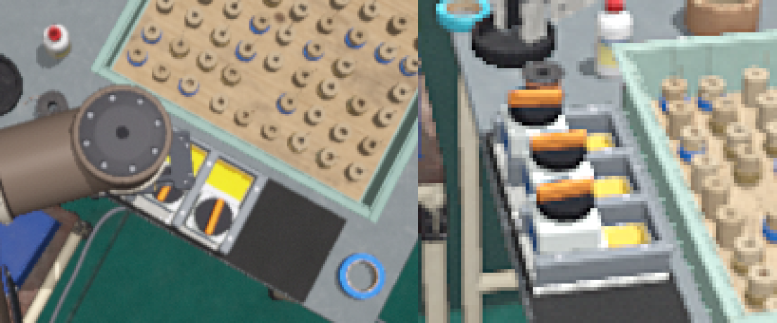

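```bash
cat >> h.py <<'E'
def angs(im,n="scene"):
    o=[]
    for b in bars(im):
        if n=="scene" and not(230<b[0]<290 and 180<b[1]<240): continue
        if n=="top" and not(230<b[0]<350 and 165<b[1]<250): continue
        p=ray(n,b[3][:,0].astype(float),94)[:,:2]; v=cv2.fitLine(p.astype(np.float32),cv2.DIST_L2,0,.01,.01).ravel()
        P=ray(n,b[:2],94 if n=="scene" else 99)[0,:2]-C
        o.append((np.round([b[0],b[1],b[2],P@U,P@V_],1).tolist(),round(float(np.arctan(v[1]/v[0])-YAW),3)))
    return o
E
python3 - <<'E'
from h import *
for f in("scene0","t1s"):
    for r in angs(cv2.cvtColor(cv2.imread(f"pics/{f}.png"),cv2.COLOR_BGR2RGB)): print(f,r)
E
```

```text
scene0 ([265.0, 217.5, 48.0, -32.6, -87.1], 0.132)
scene0 ([264.0, 203.9, 44.0, -19.0, -1.3], 0.091)
scene0 ([257.5, 191.5, 45.5, -28.0, 87.3], 0.194)
t1s ([265.0, 217.5, 47.0, -32.7, -87.4], 0.125)
t1s ([263.9, 203.9, 41.0, -19.7, -1.6], 0.047)
t1s ([257.6, 191.4, 45.5, -27.6, 87.9], 0.196)
```

```bash
python3 - <<'E'
from h import *
s=bot.read_state(); print(s["tcp_pos"],s["eef_rot"],s["width"],proj("scene",s["tcp_pos"]),proj("scene",s["tcp_pos"]+[0,0,60]))
b=cv2.imread("pics/t1s.png")[110:235,210:310]; cv2.imwrite("pics/t1d.png",cv2.resize(b,None,fx=4.7,fy=4.7,interpolation=3))
E
```

```text
[497.53972774 -70.34473199 148.9054675 ] [ 9.99279143e-01  3.79526984e-02 -8.87339442e-04 -9.46897935e-06] 19.847552641654644 [[252.63893899 182.15896688]] [[252.66252152 168.75669672]]
```

View pics/t1d.png

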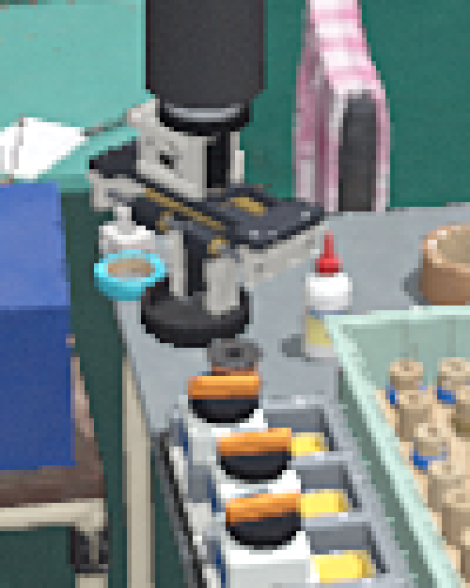

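```bash
python3 - <<'E'
from h import *
a=cv2.imread("pics/scene0.png")[160:235,230:300];b=cv2.imread("pics/t1s.png")[160:235,230:300]
cv2.imwrite("pics/d.png",cv2.resize(np.hstack([a,b]),None,fx=5.5,fy=5.5,interpolation=cv2.INTER_NEAREST))
E
```

```text
(no output)
```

View pics/d.png

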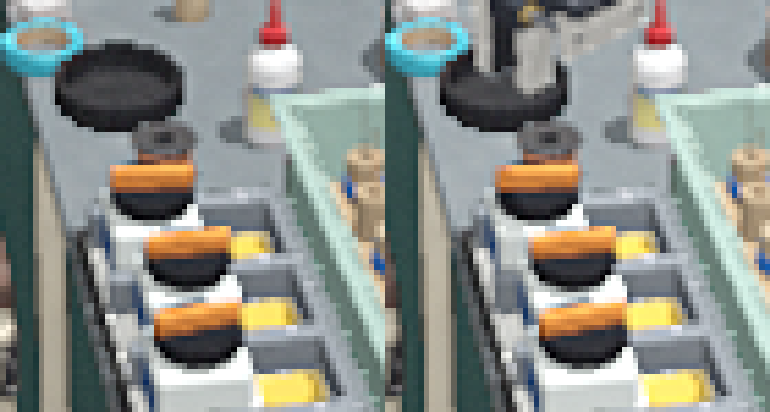

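```bash
python3 - <<'E'
from h import *
t=np.array([167.43,653.4,187.2]); p=proj("scene",t)[0]; print(p,proj("scene",t+[0,0,19])[0],proj("scene",t+[0,0,66])[0])
x0,y0=int(p[0])-45,int(p[1])-60
a=cv2.imread("pics/scene0.png")[y0:y0+90,x0:x0+90]
a=cv2.resize(a,None,fx=6,fy=6,interpolation=cv2.INTER_NEAREST)
cv2.circle(a,tuple(int(v) for v in (p-[x0,y0]+.5)*6),4,(0,0,255),1)
cv2.imwrite("pics/e.png",a)
E
```

```text
[ 91.32223227 133.83085244] [ 90.46639233 129.93239756] [ 88.30948011 120.10740044]
```

View pics/e.png

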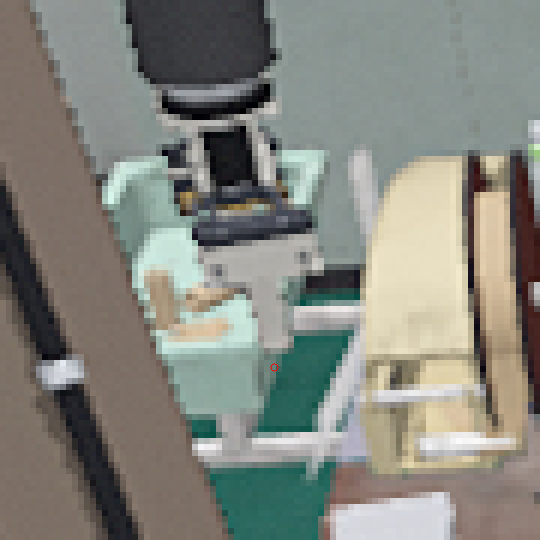

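```bash
python3 - <<'E'
from h import *
a=cv2.imread("pics/scene0.png")[160:190,235:270].astype(float);b=cv2.imread("pics/t1s.png")[160:190,235:270].astype(float)
f=lambda x:np.clip((x/255)**.5*255,0,255).astype(np.uint8)
c=np.hstack([f(a),f(b)])
cv2.imwrite("pics/g.png",cv2.resize(c,None,fx=11,fy=11,interpolation=cv2.INTER_NEAREST))
e=cv2.imread("pics/scene0.png")[100:155,75:110].astype(float)
cv2.imwrite("pics/g2.png",cv2.resize(f(e),None,fx=10,fy=10,interpolation=cv2.INTER_NEAREST))
E
```

```text
(no output)
```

View pics/g.png

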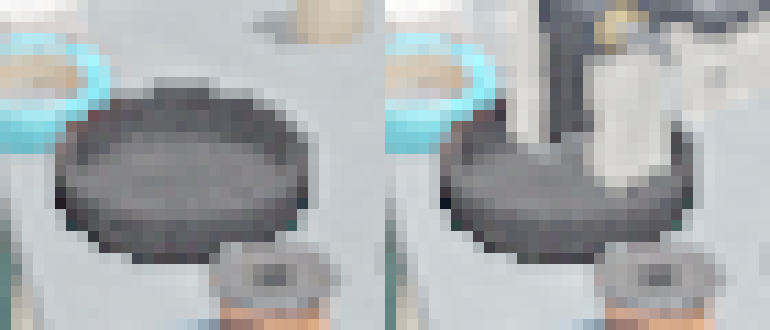

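View pics/g2.png

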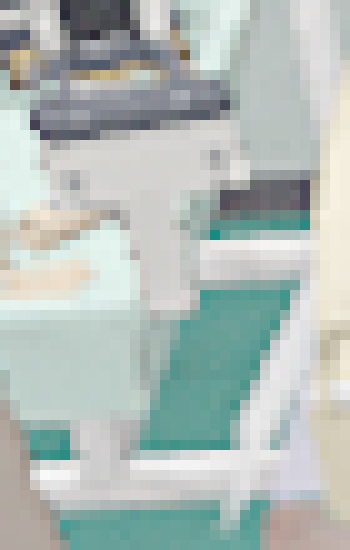

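```bash
python3 - <<'E'
from h import *
t=np.array([497.54,-70.34,148.9]); a=0.076; y=np.array([np.sin(a),-np.cos(a),0]);x=np.array([np.cos(a),np.sin(a),0])
for z in(66,98,130):
  for sx in(-39,39):
    P=t+96.5*y+sx*x+[0,0,z]; print(z,sx,proj("top",P)[0])
for z in (200,300,400,500): print(z,proj("top",t+[0,0,z])[0])
g=cv2.imread("pics/t1.png")[130:250,200:330]; cv2.imwrite("pics/k.png",cv2.resize(g,None,fx=6,fy=5,interpolation=cv2.INTER_NEAREST)[:600])
E
```

```text
66 -39 [299.00410875 210.38906751]
66 39 [295.90682562 181.77284714]
98 -39 [300.02314234 209.57950438]
98 39 [296.83850741 180.23252671]
130 -39 [301.09645379 208.72682065]
130 39 [297.81943424 178.61079097]
200 [262.13229661 194.52317088]
300 [262.36472493 189.98453576]
400 [262.64675519 184.47732218]
500 [262.99616215 177.65444175]
```

View pics/k.png

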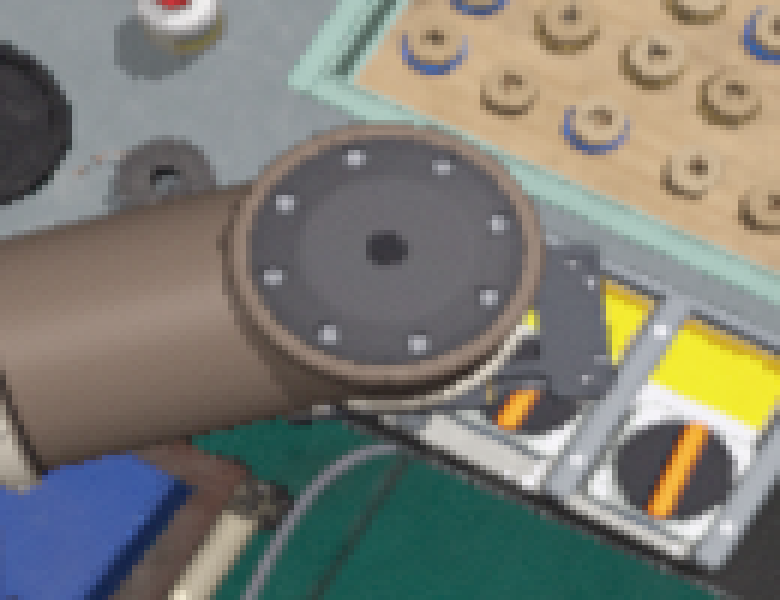

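The fingertips show at scene (252.7,175), but the reported TCP projects to (252.6,182). So the real tips sit about 30 mm higher than reported: they passed over the bar and the test was void. Top view confirms x and y are right. I'll redo it with a force-guarded descent.

```bash
cat >> h.py <<'E'
def test2(name,sgn,z,seek=False,op=20,r=22,lim=2.2,turn=0.70,hi=120):
    x,y,a=JARS[name]; cap=C+x*U+y*V_
    s=bot.read_state()
    if np.linalg.norm(s["tcp_pos"][:2]-tip(cap,a,r,hi)[:2])>60: bot.move_ptp(tip(cap,a,r,hi),q(a))
    else: bot.line_to(tip(cap,a,r,hi),150,q(a))
    if abs(s["width"]-op)>1: bot.move_gripper(op)
    if seek:
        bot.line_to(tip(cap,a,r,78),120); bot.pause(.15); f0=F(5); h=[]
        zz=78
        while zz>z:
            zz-=2; bot.line_to(tip(cap,a,r,zz),40); f=F(2)-f0; h.append((zz,np.round(f,1).tolist()))
            if f[2]>1.8: zz+=3; bot.line_to(tip(cap,a,r,zz),40); break
            if np.hypot(f[0],f[1])>2.2: print("side contact"); break
        print(h); z=zz
    else: bot.line_to(tip(cap,a,r,z),100)
    bot.pause(0.12)
    s=bot.read_state(); f0=F(5); print("t",s["t"],"tcp",s["tcp_pos"],"f0",f0)
    gap=(op-10)/2/r; b=0; hist=[]; stop=False
    while b<turn+gap-1e-6:
        step=0.04 if .1<b<gap+.25 else .1
        b=min(b+step,turn+gap); aa=a+sgn*b
        bot.line_to(tip(cap,aa,r,z),30,q(aa)); f=F(2)-f0
        tang=np.array([np.sin(aa),-np.cos(aa)])*sgn
        ft=-f[:2]@tang; hist.append((round(b,2),round(float(ft),2),round(float(f[2]),2)))
        if ft>lim: stop=True; break
    print(hist,"t",bot.read_state()["t"],"stopped" if stop else "LOOSE",z)
    aa=a+sgn*max(b-gap,0)
    bot.line_to(tip(cap,aa,r,z),40,q(aa)); print("f after",F(2)-f0)
    bot.line_to(tip(cap,aa,r,hi),150)
    return z,not stop
E
python3 - <<'E'
from h import *
r=test2("L",1,52,seek=True)
im=bot.camera("scene"); cv2.imwrite("pics/t2s.png",cv2.cvtColor(im,cv2.COLOR_RGB2BGR))
for q_ in angs(im): print(q_)
print(bot.read_state()["t"])
E
```

```text
[(76, [0.2, 0.6, -0.1]), (74, [0.2, 0.1, -0.8]), (72, [0.2, -0.2, -0.5]), (70, [0.9, -0.6, -0.5]), (68, [0.2, -0.2, 0.1]), (66, [0.8, -0.2, 0.4]), (64, [0.3, 0.4, 0.1]), (62, [-0.0, -0.2, 0.6]), (60, [0.0, -0.5, 0.4]), (58, [-0.1, -0.2, -0.5]), (56, [-0.2, 0.2, 0.3]), (54, [0.8, -0.3, -0.4]), (52, [0.2, -0.1, 0.1])]
t 18.6583 tcp [502.6740838  -55.42418635  52.00977957] f0 [-0.024897    0.45598814  0.53767878]
[(0.1, -0.28, 0.3), (0.2, -0.43, -0.28), (0.24, 0.44, -0.29), (0.28, 0.51, -0.98), (0.32, 1.09, -1.37), (0.36, -0.23, -0.46), (0.4, 0.19, -0.52), (0.44, -0.36, -0.66), (0.48, -0.32, -0.56), (0.58, -0.67, -0.42), (0.68, -0.94, -0.91), (0.78, -0.24, -0.2), (0.88, 0.35, -0.78), (0.93, -0.45, -0.72)] t 22.4333 LOOSE 52
f after [-0.21906759 -0.30748747 -0.78747357]
([265.2, 217.6, 45.5, -32.0, -87.6], 0.12)
([263.9, 203.9, 41.0, -19.7, -1.6], 0.047)
([257.2, 191.6, 39.0, -29.3, 87.1], 0.741)
23.475
```

```bash
python3 - <<'E'
from h import *
b=cv2.imread("pics/t2s.png")[160:245,230:310]; cv2.imwrite("pics/t2d.png",cv2.resize(b,None,fx=7,fy=7,interpolation=3))
s=bot.read_state();print(s["tcp_pos"],proj("scene",s["tcp_pos"]))
E
```

```text
[497.46806357 -69.94263361 118.93608764] [[252.54736984 188.62492169]]
```

View pics/t2d.png

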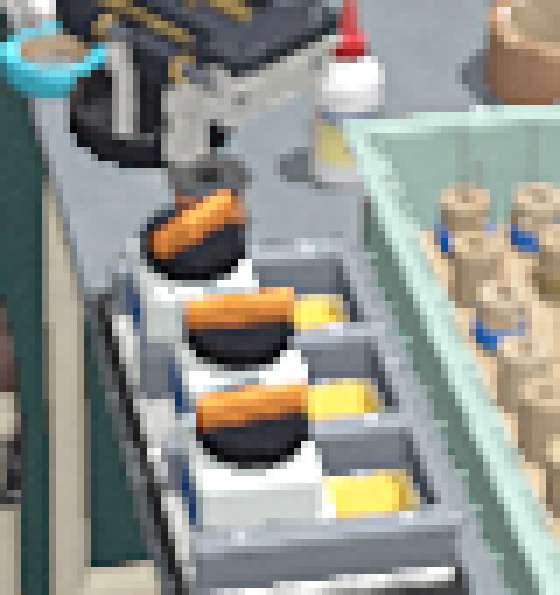

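The left cap turned; its bar in the scene at (257,192) is now clearly rotated. I'll check the angle from the top, and check clearance to the tall blue box near the push pose.

```bash
python3 - <<'E'
from h import *
# blue box top corners: visible in both views; top view corner (230,228)?, print mask contours
for n in("top","scene"):
    im=cv2.cvtColor(cv2.imread(f"pics/{n}0.png"),cv2.COLOR_BGR2HSV)
    m=cv2.inRange(im,(108,120,40),(130,255,255)); c=max(cv2.findContours(m,0,2)[0],key=cv2.contourArea)
    print(n,cv2.approxPolyDP(c,3,True)[:,0].tolist())
j=bot.read_state()["joint_pos"].copy(); j[0]-=0.8
bot.move_joints(j)
im=bot.camera("top"); cv2.imwrite("pics/t3.png",cv2.cvtColor(im,cv2.COLOR_RGB2BGR))
for r in angs(im,"top"): print(r)
print(bot.read_state()["t"])
g=cv2.imread("pics/t3.png")[100:290,130:410]; cv2.imwrite("pics/t3c.png",cv2.resize(g,None,fx=2.8,fy=2.8,interpolation=3))
E
```

```text
top [[163, 184], [139, 221], [201, 262], [208, 262], [230, 227]]
scene [[221, 149], [195, 150], [192, 167], [186, 166], [187, 170], [192, 169], [195, 210], [225, 208]]
([312.5, 223.7, 61.5, -31.9, -86.2], 0.122)
([288.0, 206.6, 55.5, -22.1, 0.4], -0.011)
([261.3, 195.6, 49.5, -31.5, 84.9], 0.657)
24.9833
```

View pics/t3c.png

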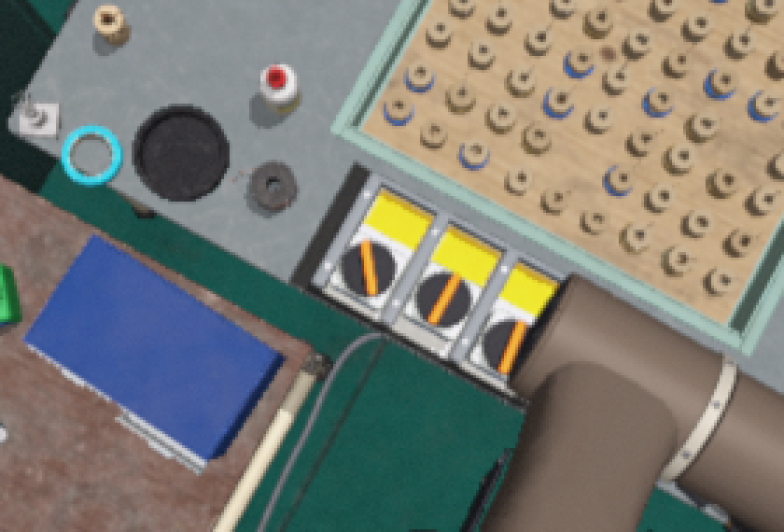

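```bash
python3 - <<'E'
from h import *
for px in [(230,227),(163,184),(205,262)]:
    for z in (0,60,120,180): 
        P=ray("top",px,z)[0]; print(px,z,np.round(P),proj("scene",P)[0].round())
c=C-100*U+86.2*V_
for a in(-39,39):
    for b in(-96.5,96.5): print("body",(c+a*U+b*V_).round(), proj("top",np.r_[c+a*U+b*V_,115])[0].round())
E
```

```text
(230, 227) 0 [432.  30.   0.] [225. 208.]
(230, 227) 60 [430.  27.  60.] [224. 197.]
(230, 227) 120 [428.  23. 120.] [224. 185.]
(230, 227) 180 [426.  19. 180.] [224. 172.]
(163, 184) 0 [573. 243.   0.] [222. 176.]
(163, 184) 60 [565. 230.  60.] [221. 167.]
(163, 184) 120 [558. 218. 120.] [221. 156.]
(163, 184) 180 [550. 205. 180.] [221. 146.]
(205, 262) 0 [325. 110.   0.] [192. 209.]
(205, 262) 60 [327. 103.  60.] [192. 198.]
(205, 262) 120 [330.  96. 120.] [193. 186.]
(205, 262) 180 [332.  89. 180.] [193. 173.]
body [379. -98.] [272. 243.]
body [475.  69.] [214. 211.]
body [ 446. -137.] [285. 220.]
body [543.  30.] [227. 188.]
```

Measured from the top, the cap is at +0.657 rad (start −0.12), so it turned about 44°, and the jar hasn't moved. Next I'll push the jar along its lane.

```bash
python3 - <<'E'
from h import *
def P(x,z,y=85.5): 
    c=C+x*U+y*V_; return [float(c[0]),float(c[1]),float(z)]
Q=q(YAW)
print(bot.solve_ik(P(-88,14),Q),bot.solve_ik(P(-10,14),Q))
bot.move_ptp(P(-88,110),Q); bot.move_gripper(0)
bot.line_to(P(-88,14),120); bot.pause(.15); f0=F(4)
print("t",bot.read_state()["t"],bot.read_state()["tcp_pos"],f0)
im=bot.camera("scene"); cv2.imwrite("pics/p1.png",cv2.cvtColor(im,cv2.COLOR_RGB2BGR))
g=im[150:250,215:315]; cv2.imwrite("pics/p1c.png",cv2.cvtColor(cv2.resize(g,None,fx=6,fy=6,interpolation=3),cv2.COLOR_RGB2BGR))
E
```

```text
[ 3.31337584e-01  2.23904376e-01 -6.47766311e-01  4.44089210e-16
 -6.99125640e-01  7.15958743e-01] [ 2.12887878e-01  3.25448587e-01 -4.92404634e-01  4.44089210e-16
 -7.52943105e-01  8.34408449e-01]
t 28.1917 [471.37294877 -40.70446438  14.68562705] [-0.10817272 -0.02051492 -0.15023366]
```

View pics/p1c.png

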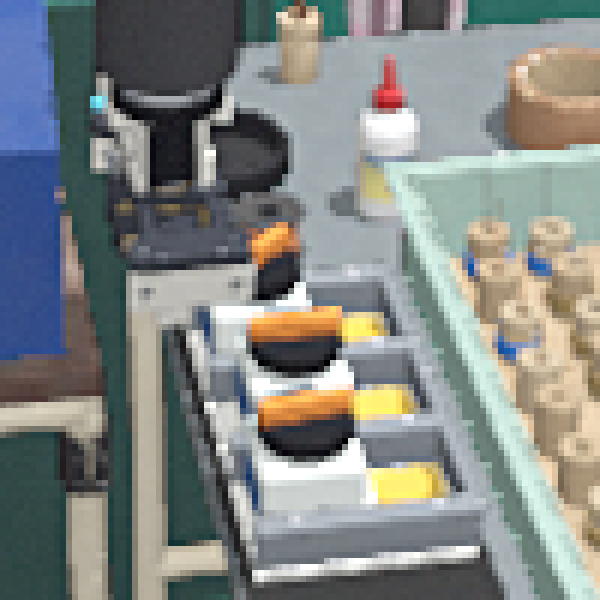

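```bash
python3 - <<'E'
from h import *
t=np.array([471.37,-40.7,14.7])
for dz in(0,34,100): print(dz,proj("scene",t+[0,0,dz])[0])
g=cv2.imread("pics/p1.png")[180:225,225:275]; cv2.imwrite("pics/p1z.png",cv2.resize(g,None,fx=13,fy=13,interpolation=cv2.INTER_NEAREST))
E
```

```text
0 [242.92983597 209.48777703]
34 [242.83987691 202.57813086]
100 [242.65970793 188.73957052]
```

View pics/p1z.png

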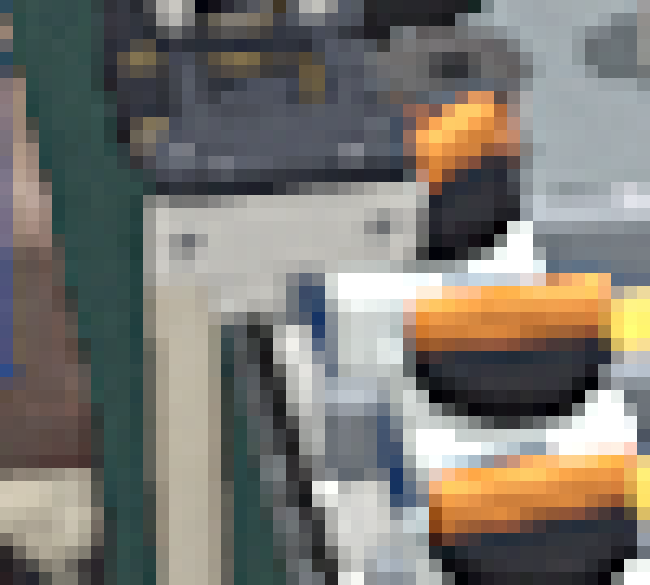

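```bash
python3 - <<'E'
from h import *
for y in (85,64.5,20,-11):
  for z in(15,48,60,85,115):
    P=[np.r_[C+x*U+y*V_,z] for x in(-127,-97.5,-78.5,-49)]
    print(y,z,proj("scene",P).round(1).tolist())
E
```

```text
85 15 [[233.3, 210.5], [240.5, 209.8], [245.2, 209.3], [252.4, 208.6]]
85 48 [[233.1, 203.8], [240.4, 203.1], [245.1, 202.6], [252.4, 201.9]]
85 60 [[233.0, 201.3], [240.4, 200.6], [245.1, 200.2], [252.4, 199.4]]
85 85 [[232.9, 196.1], [240.3, 195.4], [245.1, 194.9], [252.4, 194.2]]
85 115 [[232.7, 189.7], [240.2, 189.0], [245.0, 188.6], [252.4, 187.9]]
64.5 15 [[234.0, 213.5], [241.3, 212.7], [246.0, 212.3], [253.2, 211.5]]
64.5 48 [[233.8, 206.7], [241.2, 206.0], [245.9, 205.5], [253.3, 204.8]]
64.5 60 [[233.8, 204.2], [241.2, 203.5], [245.9, 203.0], [253.3, 202.3]]
64.5 85 [[233.6, 199.0], [241.1, 198.3], [245.9, 197.8], [253.3, 197.1]]
64.5 115 [[233.4, 192.6], [241.0, 191.9], [245.8, 191.4], [253.3, 190.7]]
20 15 [[235.6, 220.1], [243.0, 219.3], [247.8, 218.8], [255.2, 218.0]]
20 48 [[235.4, 213.3], [242.9, 212.5], [247.8, 212.0], [255.3, 211.2]]
20 60 [[235.3, 210.8], [242.9, 210.0], [247.8, 209.5], [255.3, 208.7]]
20 85 [[235.2, 205.4], [242.8, 204.7], [247.7, 204.2], [255.3, 203.4]]
20 115 [[235.1, 199.0], [242.8, 198.2], [247.7, 197.7], [255.3, 197.0]]
-11 15 [[236.7, 224.9], [244.3, 224.1], [249.1, 223.6], [256.6, 222.8]]
-11 48 [[236.5, 218.0], [244.2, 217.2], [249.1, 216.7], [256.7, 215.9]]
-11 60 [[236.5, 215.5], [244.2, 214.7], [249.1, 214.2], [256.7, 213.4]]
-11 85 [[236.4, 210.1], [244.1, 209.3], [249.1, 208.8], [256.8, 208.0]]
-11 115 [[236.2, 203.6], [244.0, 202.8], [249.1, 202.3], [256.8, 201.5]]
```

The geometry is confirmed: the plate is the body's end face, at z≈115, which clears the bars at 100. The fingertips are at z≈48. Pushing.

```bash
python3 - <<'E'
from h import *
def P(x,z,y=85.5): 
    c=C+x*U+y*V_; return [float(c[0]),float(c[1]),float(z)]
f0=F(3); h=[]
x=-78
bot.line_to(P(x,14),60)
for i in range(40):
    x+= 4 if x<-20 else 1
    bot.line_to(P(x,14),45 if x<-20 else 20); f=F(1)-f0; fu=-f[:2]@U
    h.append((x,round(float(fu),1),round(float(f[2]),1)))
    if fu>5: f=F(2)-f0; fu=-f[:2]@U; h.append(("c",round(float(fu),1)))
    if fu>5: break
    if x>=-4: break
print(h,bot.read_state()["t"],bot.read_state()["tcp_pos"])
im=bot.camera("scene"); cv2.imwrite("pics/p2.png",cv2.cvtColor(im,cv2.COLOR_RGB2BGR))
for r in angs(im): print(r)
g=im[150:250,215:315]; cv2.imwrite("pics/p2c.png",cv2.cvtColor(cv2.resize(g,None,fx=6,fy=6,interpolation=3),cv2.COLOR_RGB2BGR))
E
```

```text
[(-74, -0.2, 0.4), (-70, -0.1, -0.4), (-66, -0.4, -0.3), (-62, -0.3, -1.0), (-58, -0.0, -0.2), (-54, -0.9, -1.3), (-50, 0.4, 0.2), (-46, -0.8, -0.3), (-42, -0.4, 0.1), (-38, -0.8, -0.7), (-34, -0.1, -0.7), (-30, -0.2, -0.5), (-26, 0.0, 0.4), (-22, 0.3, -1.6), (-18, 0.4, -0.4), (-17, 1.0, -0.0), (-16, 2.2, -1.4), (-15, 1.0, -0.5), (-14, 0.9, -0.9), (-13, 2.5, -0.4), (-12, 7.4, 2.3), ('c', 7.4)] 34.125 [535.5814386  -78.49808437  13.78842527]
([265.0, 217.5, 47.0, -32.7, -87.4], 0.125)
([263.2, 203.8, 42.0, -21.9, -0.0], 0.041)
```

View pics/p2c.png

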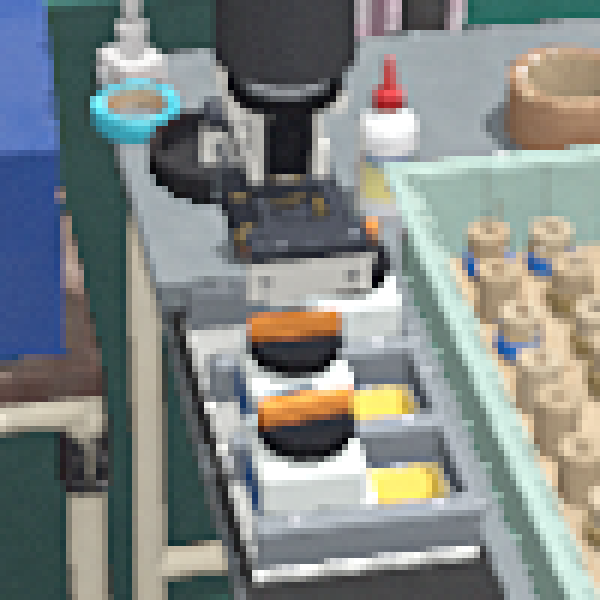

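```bash
python3 - <<'E'
from h import *
def P(x,z,y=85.5): 
    c=C+x*U+y*V_; return [float(c[0]),float(c[1]),float(z)]
bot.line_to(P(-32,14),80); bot.line_to(P(-32,120),150)
j=bot.read_state()["joint_pos"].copy(); j[0]-=0.9
bot.move_joints(j)
im=bot.camera("top"); cv2.imwrite("pics/p3.png",cv2.cvtColor(im,cv2.COLOR_RGB2BGR))
for r in angs(im,"top"): print(r)
print(bot.read_state()["t"])
g=cv2.imread("pics/p3.png")[110:280,200:420]; cv2.imwrite("pics/p3c.png",cv2.resize(g,None,fx=3.5,fy=3.5,interpolation=3))
E
```

```text
([312.5, 223.5, 57.5, -31.3, -85.8], 0.115)
([288.0, 206.6, 55.5, -22.1, 0.4], -0.011)
([271.5, 177.9, 51.0, 29.3, 83.6], 0.645)
37.15
```

View pics/p3c.png

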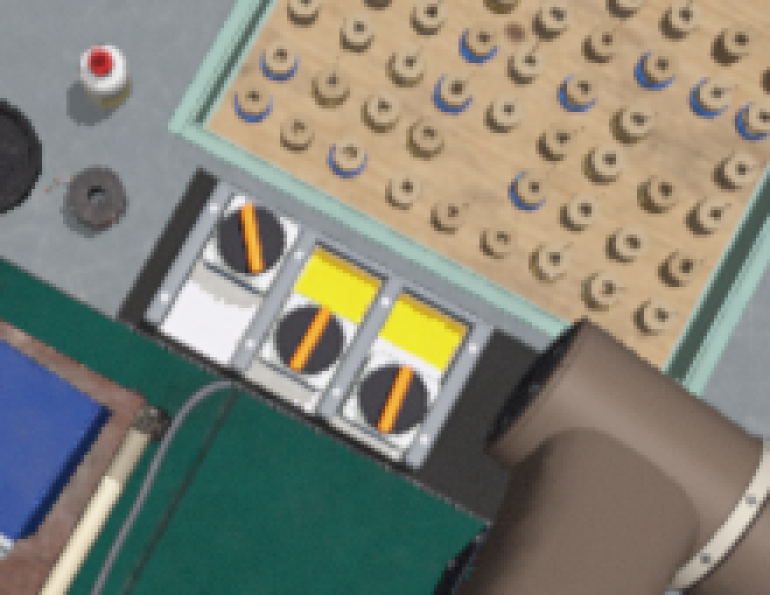

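```bash
python3 - <<'E'
from h import *
im=bot.camera("scene"); cv2.imwrite("pics/p4.png",cv2.cvtColor(im,cv2.COLOR_RGB2BGR))
g=im[150:310,215:325]; cv2.imwrite("pics/p4c.png",cv2.cvtColor(cv2.resize(g,None,fx=3.7,fy=3.7,interpolation=3),cv2.COLOR_RGB2BGR))
print(bot.read_state()["t"],bot.read_state()["contact_force"],bot.read_state()["tcp_pos"])
E
```

```text
37.2 [ 0.00424106 -0.7028405  -0.52875676] [ 269.29288491 -448.77116255  119.15135684]
```

View pics/p4c.png

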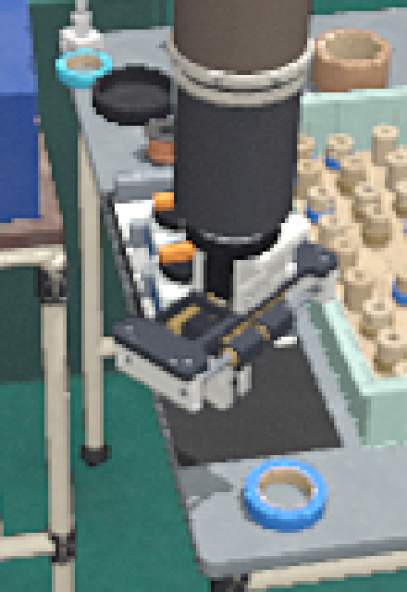

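The tape roll is where it was, and the gripper is hanging free.

```bash
python3 -c "
from plant import bot
bot.close_job(); print(bot.read_state()['t'])"
```

```text
the job is handed in; nothing more can be done
the job is handed in; nothing more can be done
```

The loose cap was on the left jar (rack y = +86). I turned it from about -0.12 to +0.65 rad (about 44°), then pushed that jar back along its lane to the stop. I handed the job in at about 37 s.

- **First test void:** the fingertips were about 33 mm higher than the reported TCP, so my first twist passed over the bar. I repeated it with the height corrected and a force-guarded descent.
- **Loose cap:** it turned with a peak side force of about 1 N, and its jar stayed put during the turn. I stopped testing there, so the other two caps were never touched.
- **Push:** the force stayed under about 2.5 N and jumped to 7.4 N at the expected end position, which I took as contact with the stop.
- **Top image after the push:** it puts the jar at x ≈ 29.3 mm against 31 mm expected. That is within the camera error and no gap is visible, but the image alone does not prove contact.
- **Everything else:** the other two jars are unchanged. The spool, bottle and tape roll look unmoved by eye; the bottle was last checked in the top image and the spool and tape in the last scene image. The gripper was clear of everything.

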